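Put the vial and the bottle away in the divided tote

ROBOT

A 7-joint arm with a two-finger parallel gripper is mounted at the origin on a cart in front of the work surface, level with it; the furniture and walls round the work are solid. World frame = base frame: x ahead of the robot, y to its left, z up, the work surface at z = 0. Lengths are in m, angles in rad, forces in N, time in s.
With the tool pointing down it reaches from about 0.425 to 0.925 m from the base axis. Payload 6.8 kg.
Tool frame: the origin (TCP) lies midway between the tips of the shut fingers; the grasp point (between the pads) lies 19 mm behind it; z points along the fingers, y is the direction in which the jaws open and shut (so a half turn about z gives the same grasp; the last joint's range is limited). The gripper opens to 85 mm and grips with 20 to 120 N. Pads are 22 mm wide; open, the fingers measure 114 mm over their backs; the gripper's body (76 mm by 85 mm) begins 54 mm behind the grasp point. The pads swing forward as they close: fully open they stand 13 mm farther back than shut.
Start: joints at [-1.385, 0.477, 0.022, 1.555, -0.011, 1.109, -0.083], TCP at [0.195, 0.646, 0.231] pointing down, gripper open.
Joint ranges: [-2.96, 2.96], [-0.34, 2.1], [-1.41, 1.46], [0.24, 2.44], [-1.37, 4.51], [0.17, 1.92], [-2.96, 2.96]. Speed limits (rad/s): [2.39, 2.39, 3.14, 3.14, 3.14, 3.14, 3.14].

INTERFACE

Orientations are given as a rotation vector (axis times angle).
In Python, from bench import r gives the robot as it stands. The module is installed in compiled form; this text tells all that it offers.
- The arm moves only by the tool play_rows, never from a script. Its argument "plan" is a list of rows, each a list of 7 numbers: the shift along the world's x, y, z in mm, then the turn, a rotation vector about the world's x, y, z in rad, then the finger opening in mm, from 0 to 85.4. A call has 1 to 12 rows; each row is the pose to reach, as a shift and turn from the pose commanded when the call began; what a row does not reach only later rows make up. A row lasts 1/10 s, in which the tool goes at most 50 mm and 8.59 degrees, less where a joint would pass 70% of its speed; a pose out of reach is approached as far as the arm can. A call with a gripper value outside its range is refused whole. The fingers move at their own pace and stop on an object; "grip_force" is the grip in N (left out, the last holds). Time passes only in rows, so rows that repeat a pose let the fingers close. It gives the time, the measured TCP pose, the force and the opening at its end, in the units of the state.
- r.get_obs(): the state, without advancing time (a new reading comes with each control period).
- r.grab_frame(name): name is "side" or "top" or "wrist"; returns a dict with "color" (384x512x3 uint8, blue, green, red), "z_map" (384x512 float32, m along the optical axis (not along the pixel's ray), 0 where there is no reading), "camera_matrix" (3x3 intrinsics, pixels), "R" (3x3) and "t" (3): a world point X has camera coordinates R X + t. Camera axes: x right, y down, z forward; pixel columns grow to the right and rows downward; lengths in m; the calibration is good to about 2 mm. A picture is of the moment at which its call begins.
- r.hand_in(): hands the job in, once; it reports no verdict.
The state is a dict: "clock": time; "joints": joint angles; "qvel": joint speeds; "tau": joint torques, N m; "tcp_pos": TCP position; "orientation": TCP orientation; "contact_force": force on the tool from outside, world axes, zero at the start; "moment": the same for the moment, N m; "grip_width": finger opening in m.
Only numpy, scipy, OpenCV 4.12 (cv2) and the standard library are available. Lean on these libraries where they do the work, as an engineer would, in place of code of your own. Each camera call takes 0.05 s, during which the arm holds its last target.

TASK

Put the small glass vial and the brown bottle away in the divided grey tote, each standing upright in the empty compartment that matches its size: the vial in the narrow one at one end, the bottle in the wide one at the other end. The spare objective in its case stays where it is, in the middle compartment.

Things in the scene. Friction and masses are not known exactly. Their poses are not given: they have to be found in the camera images.
- vial_mid (a point): Centre (half-way up) of the glass vial with a screw cap: round, 25 mm across, 52 mm high (straight body up to 42 mm, cap above it 21 mm across), standing on the bench 26 mm below this point, about 30 g. Own z is its axis, up. The only vial; do not confuse it with the battery standing nearby (15 mm across).
- bottle_mid (a point): Centre (half-way up) of the brown screw-cap bottle: round, 106 mm high, standing on the bench 53 mm below this point, about 0.21 kg. Straight body 54 mm across; shoulders slope in above about 64 mm from its foot; cap, from 88 mm up, 32 mm across. Own z is its axis, up. The empty beaker nearby is of similar width but stays out.
- narrow_floor (a point): Centre of the inner floor of the tote's narrow compartment, 4 mm above the bench; inside 82 mm along x, 46 mm along y, z up. Grey plastic tote, fixed, 88 x 192 mm (lips add 14 mm at each end), 3 compartments in a row along y, wall tops 20 mm above this floor. The middle one, centred 52 mm from here along -y, holds the objective case (fixed, 55 mm high, 35 mm across).
- wide_floor (a point): Centre of the inner floor of the tote's wide compartment, 122 mm along -y from the narrow one's centre: 82 x 82 mm inside, 4 mm above the bench, wall tops 20 mm above this floor. Same axes as the narrow one: x across the tote, y along the row, z up. Far to the left on the bench (y over 0.35 m) stand a stirrer with a tall rod and a microscope: keep clear of them.
Mind the look-alikes: they are no part of the job. Of the things like the part that bears vial_mid, leave any that is orange or purple; of the rest the smaller one is meant.

How it is judged:
At the end, for the whole second after the job is handed in: The vial stands in the narrow compartment and the bottle in the wide one, both on the tote's floor (within 8 mm of standing height), upright within 10 degrees and at rest. Anywhere between the walls will do (vial within 33 mm in x, 16 mm in y of the centre; bottle within 20 mm) (x of vial_mid in the frame of narrow_floor between -0.033 and 0.033 m and y of vial_mid in the frame of narrow_floor between -0.016 and 0.016 m and z of vial_mid in the frame of narrow_floor between 0.018 and 0.034 m and angle between each of vial_mid, bottle_mid's own z axis and vertical below 0.17 rad and linear speed of each of vial, bottle below 0.02 m/s and x of bottle_mid in the frame of wide_floor between -0.02 and 0.02 m and y of bottle_mid in the frame of wide_floor between -0.02 and 0.02 m and z of bottle_mid in the frame of wide_floor between 0.045 and 0.061 m); the robot touches nothing.
It also fails if it takes over 62 s, if anything falls off the work surface, if the arm or the gripper's body presses on something with over 40 N, if the wrist force passes 120 N, or if a joint passes its speed limit or range.

## Working session

There is one attempt and no reset: what is moved stays moved. The work goes in short steps, Python scripts to look and compute and a tool call to move; the robot and the scene stay as the last step left them, time stands still between calls to the robot, and variables do not carry over. Pictures are saved under pics/ and viewed, and the job is handed in when it is done.

Besides the shell and the picture viewer there is one more tool, called after "Request:" by a JSON object that holds its "op" and its "data". play_rows: Moves the arm, as the interface text tells. Its arguments: {"type":"object","properties":{"plan":{"type":"array"},"grip_force":{"type":"number"}},"required":["plan"]}

```bash
mkdir -p pics; cat > h.py <<'E'
import numpy as np,cv2,pickle
from bench import r
def shot(n,tag):
    f=r.grab_frame(n); pickle.dump(f,open(f'pics/{tag}.pkl','wb')); cv2.imwrite(f'pics/{tag}.png',f['color']); return f
def load(tag): return pickle.load(open(f'pics/{tag}.pkl','rb'))
def px(f,u,v,z=None):
    K=f['camera_matrix'];R=np.array(f['R']);t=np.array(f['t']).ravel()
    d=np.linalg.inv(K)@np.array([u,v,1.])
    if z is None: return R.T@(d*f['z_map'][int(v),int(u)]-t)
    o=-R.T@t; w=R.T@d
    return o+w*(z-o[2])/w[2]
def cloud(f):
    K=f['camera_matrix'];R=np.array(f['R']);t=np.array(f['t']).ravel();Z=f['z_map']
    v,u=np.mgrid[:Z.shape[0],:Z.shape[1]]
    P=np.stack([(u-K[0,2])/K[0,0]*Z,(v-K[1,2])/K[1,1]*Z,Z],-1)
    W=(P-t)@R; W[Z==0]=np.nan; return W
def crop(f,tag,u0,v0,u1,v1,s):
    cv2.imwrite(f'pics/{tag}.png',cv2.resize(f['color'][v0:v1,u0:u1],None,fx=s,fy=s,interpolation=cv2.INTER_CUBIC))
E
python3 - <<'E'
from h import *
for n in('side','top','wrist'): shot(n,n+'0')
o=r.get_obs();print({k:np.round(v,3) for k,v in o.items()})
E
```

```text
{'clock': np.float64(0.15), 'joints': array([-1.385,  0.478,  0.022,  1.556, -0.012,  1.109, -0.083]), 'qvel': array([-0.001, -0.002,  0.   , -0.004, -0.   , -0.001, -0.001]), 'tau': array([ 3.0000e-03, -5.9693e+01,  1.6100e+00, -2.8149e+01,  1.3000e-02,
        7.0000e-03,  0.0000e+00]), 'tcp_pos': array([0.195, 0.646, 0.231]), 'orientation': array([-4.600e-01, -3.108e+00,  2.000e-03]), 'contact_force': array([-0.758, -0.003,  0.247]), 'moment': array([-0.   ,  0.014,  0.014]), 'grip_width': np.float64(0.086)}
```

View pics/top0.png

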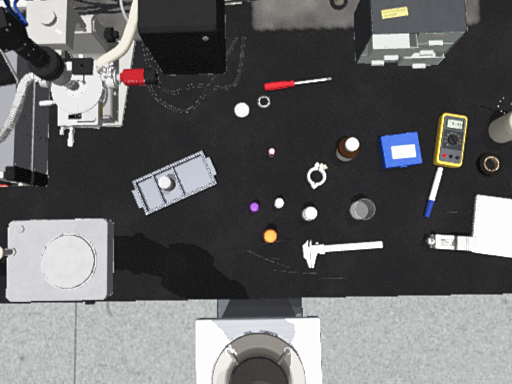

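View pics/side0.png

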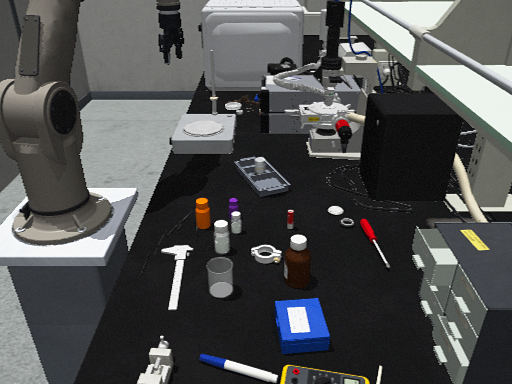

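View pics/wrist0.png

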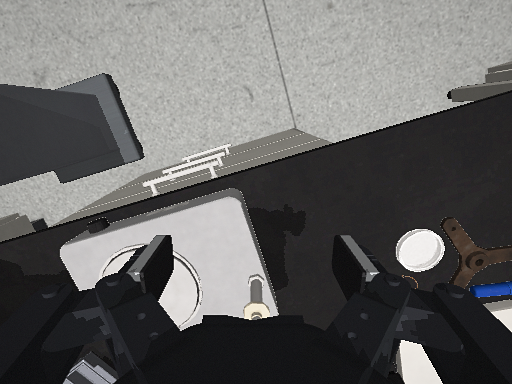

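The top view shows the tote at (175,182), with its narrow and wide ends still to be told apart. Vial-like things are purple (255,207), orange (270,236), small white-capped (279,202) and larger white-capped (310,213). The battery is at (271,152), the brown bottle at (347,147) and the beaker at (362,209). Purple and orange are excluded, so the smaller of the other two, (279,202), should be the vial. I'll enlarge and measure.

```bash
python3 - <<'E'
from h import *
f=load('top0'); s=load('side0')
a=cv2.resize(f['color'][125:250,230:390],(800,600),interpolation=cv2.INTER_CUBIC)[:,:]
cv2.imwrite('pics/c1.png',a)
crop(f,'c2',125,145,225,220,8)
crop(s,'c3',180,180,330,310,5)
for n,u,v in[('vial',279,202),('big',310,213),('purple',255,207),('orange',270,236),('batt',271,152),('bottle',351,143),('beaker',362,209),('case',166,183),('tableR',290,170)]:
    print(n,px(f,u,v).round(3))
print(px(f,10,290).round(3),px(f,256,192).round(3))
W=cloud(s)
for n,u,v in[('vial',236,216),('big',222,223),('bottle',298,242),('batt',291,213)]: print('s',n,px(s,u,v).round(3))
print(s['camera_matrix'],f['camera_matrix'])
E
```

```text
vial [ 0.443 -0.062  0.054]
big [ 0.413 -0.136  0.075]
purple [ 0.432 -0.002  0.052]
orange [ 0.359 -0.037  0.075]
batt [ 0.572 -0.046  0.05 ]
bottle [ 0.578 -0.237  0.105]
beaker [ 0.424 -0.282 -0.001]
case [0.498 0.222 0.051]
tableR [ 0.532 -0.096 -0.002]
[0.239 0.609 0.056] [ 0.475 -0.005 -0.003]
s vial [ 0.447 -0.07   0.05 ]
s big [ 0.419 -0.137  0.075]
s bottle [ 0.577 -0.25   0.106]
s batt [ 0.579 -0.052  0.047]
[[446.1574185    0.         257.88263152]
 [  0.         446.1574185  187.45012856]
 [  0.           0.           1.        ]] [[421.61010362   0.         253.35414036]
 [  0.         421.61010362 191.20160764]
 [  0.           0.           1.        ]]
```

View pics/c1.png

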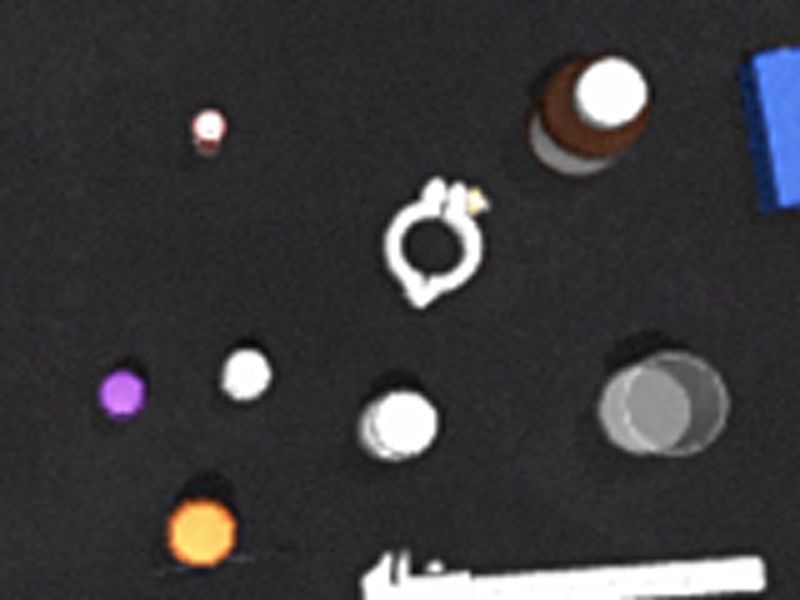

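View pics/c2.png

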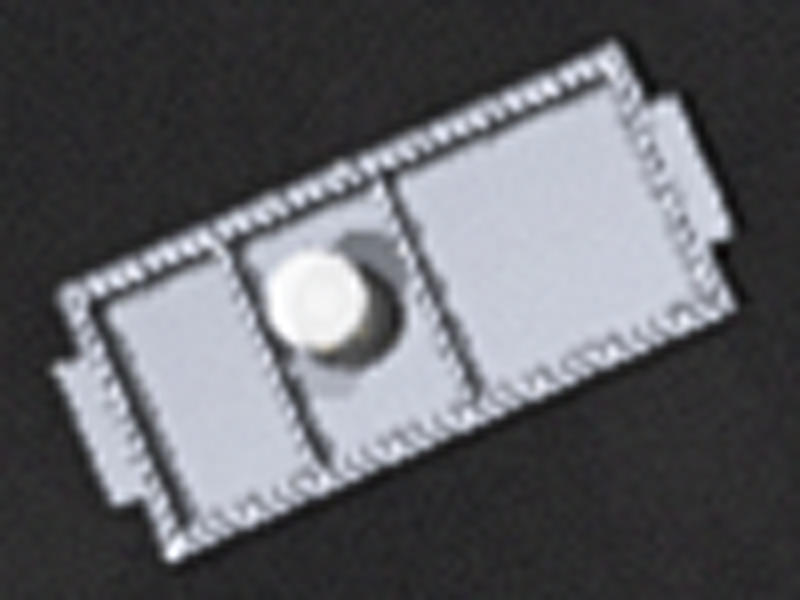

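View pics/c3.png

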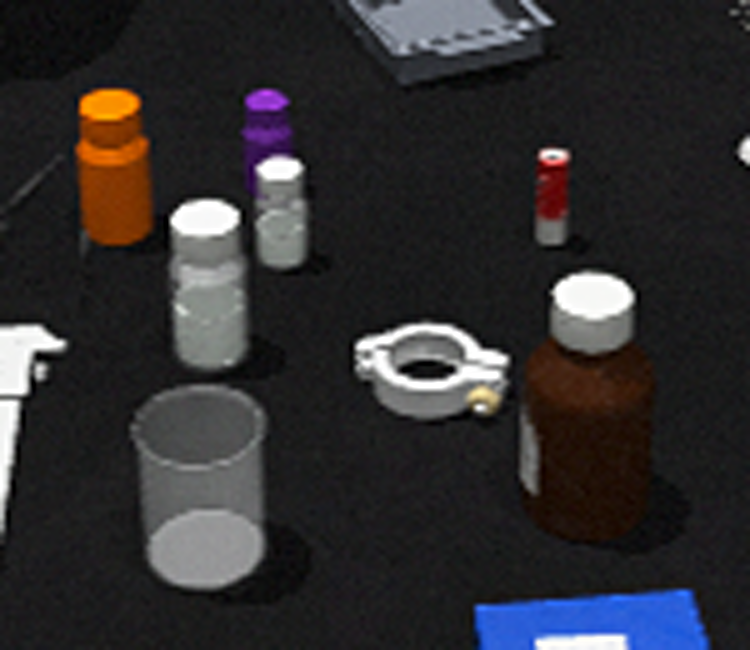

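The crop confirms (279,202): it is clear, white-capped, and 52 mm high by depth, while the larger one is 75 mm. The narrow compartment is at the tote's left end and the wide one at its right end. Now precise positions.

```bash
python3 - <<'E'
from h import *
f=load('top0'); s=load('side0')
for F,nm in((f,'top'),(s,'side')):
    W=cloud(F); g=F['color'].astype(int).min(-1)
    for n,c,z0 in(('vial',(.443,-.063),.052),('bottle',(.573,-.24),.106),('big',(.415,-.136),.075)):
        m=(np.hypot(W[...,0]-c[0],W[...,1]-c[1])<.03)&(abs(W[...,2]-z0)<.006)&(g>120)
        vv,uu=np.nonzero(m)
        if len(vv): print(nm,n,len(vv),uu.mean().round(1),vv.mean().round(1),px(F,uu.mean(),vv.mean(),z0).round(4), 'diam',2*np.sqrt(len(vv)/np.pi)*F['z_map'][m].mean()/F['camera_matrix'][0,0])
c=np.array([(65,290),(615,42),(735,312),(172,560)])
q=(c+.5)/8-.5+[125,145]
P=np.array([px(f,u,v,.024)[:2] for u,v in q]); print(P.round(4))
print([np.linalg.norm(P[i]-P[(i+1)%4]).round(4) for i in range(4)])
cen=P.mean(0); d=(P[0]+P[3]-P[1]-P[2])/2; d/=np.linalg.norm(d)
yaw=np.arctan2(-d[0],d[1]); print('cen',cen,'yaw',yaw)
# y axis d; layout: 3 + 46 +..  narrow centre at +96-3-23=+70; wide at -52
print('narrow',cen+70*.001*d,'wide',cen-.052*d,'case',cen+.018*d,d)
W=cloud(f);m=(np.hypot(W[...,0]-.498,W[...,1]-.222)<.04)&(abs(W[...,2]-.055)<.012)&(f['color'].min(-1)>180)
vv,uu=np.nonzero(m);print(len(vv),px(f,uu.mean(),vv.mean(),.059))
# bbox of tote by depth
m=(W[...,2]>.012)&(W[...,2]<.035)&(W[...,0]>.38)&(W[...,0]<.62)&(W[...,1]>.1)&(W[...,1]<.34)
p=(W[m][:,:2]*1000).astype(np.float32); print(cv2.minAreaRect(p))
E
```

```text
top vial 55 279.0 202.4 [ 0.4425 -0.0625  0.052 ] diam 0.02100314098843324
top bottle 137 351.9 144.0 [ 0.5755 -0.2388  0.106 ] diam 0.031778517485800586
top big 112 310.6 212.8 [ 0.4138 -0.1379  0.075 ] diam 0.02922124526367083
side vial 41 234.8 213.9 [ 0.4438 -0.0638  0.052 ] diam 0.01720907896064266
side bottle 134 297.5 239.7 [ 0.5772 -0.2426  0.106 ] diam 0.025766176908890884
side big 92 220.0 223.9 [ 0.4152 -0.1407  0.075 ] diam 0.02389627330094934
[[0.5091 0.3152]
 [0.5867 0.1352]
 [0.497  0.097 ]
 [0.4205 0.2799]]
[np.float64(0.196), np.float64(0.0975), np.float64(0.1982), np.float64(0.0954)]
cen [0.50332659 0.20682187] yaw 0.40123093008294247
narrow [0.47598796 0.27126254] wide [0.52363528 0.15895166] case [0.49629666 0.22339233] [-0.39055181  0.92058095]
111 [0.49943449 0.22483723 0.059     ]
((503.1368103027344, 208.16769409179688), (96.80784606933594, 220.35386657714844), 22.92121696472168)
```

```bash
python3 - <<'E'
from h import *
f=load('top0'); s=load('side0'); w=load('wrist0')
for F in(f,s,w):
    W=cloud(F)
    m=(W[...,2]>.07)&(W[...,1]>.33)&(W[...,1]<.75)&(W[...,0]>.1)&(W[...,0]<.45)
    b=W[m]; 
    for z in np.arange(.07,.5,.03):
        k=b[(b[:,2]>=z)&(b[:,2]<z+.03)]
        if len(k): print(round(z,2),len(k),k.min(0).round(2),k.max(0).round(2))
    print()
W=cloud(s)
for v in range(48,100,6): print(v,[W[v,u].round(2).tolist() for u in (210,211,212,213,214)])
E
```

```text
0.07 49 [0.29 0.4  0.07] [0.34 0.61 0.1 ]
0.1 41 [0.32 0.59 0.1 ] [0.35 0.6  0.13]

0.07 32 [0.33 0.59 0.07] [0.34 0.61 0.1 ]
0.1 42 [0.32 0.59 0.1 ] [0.35 0.61 0.13]
0.13 25 [0.33 0.6  0.13] [0.34 0.61 0.16]
0.16 24 [0.33 0.6  0.16] [0.34 0.61 0.19]
0.19 26 [0.33 0.6  0.19] [0.34 0.61 0.22]
0.22 46 [0.17 0.59 0.22] [0.34 0.69 0.25]
0.25 134 [0.17 0.59 0.25] [0.34 0.7  0.28]
0.28 173 [0.16 0.57 0.28] [0.34 0.71 0.31]
0.31 233 [0.16 0.57 0.31] [0.23 0.71 0.34]
0.34 178 [0.16 0.57 0.34] [0.23 0.7  0.37]
0.37 211 [0.16 0.6  0.37] [0.23 0.65 0.4 ]
0.4 206 [0.16 0.6  0.4 ] [0.23 0.67 0.43]
0.43 155 [0.16 0.6  0.43] [0.24 0.65 0.45]

0.07 170 [0.33 0.6  0.07] [0.34 0.61 0.1 ]
0.1 432 [0.32 0.59 0.1 ] [0.34 0.62 0.13]
0.13 17 [0.33 0.6  0.13] [0.33 0.61 0.13]
0.22 440 [0.17 0.6  0.24] [0.22 0.7  0.25]
0.25 3563 [0.17 0.59 0.25] [0.22 0.7  0.28]
0.28 18910 [0.16 0.57 0.28] [0.23 0.72 0.31]
0.31 20366 [0.16 0.58 0.31] [0.22 0.72 0.33]

48 [[0.29, 1.0, 0.21], [0.3, 0.99, 0.22], [0.3, 1.01, 0.21], [0.31, 1.0, 0.21], [0.31, 0.99, 0.22]]
54 [[0.33, 0.6, 0.28], [0.34, 0.6, 0.28], [0.34, 0.6, 0.28], [0.31, 0.99, 0.19], [0.31, 0.99, 0.19]]
60 [[0.33, 0.6, 0.26], [0.34, 0.6, 0.26], [0.34, 0.6, 0.26], [0.3, 1.0, 0.16], [0.31, 1.0, 0.16]]
66 [[0.33, 0.6, 0.24], [0.34, 0.59, 0.24], [0.34, 0.61, 0.23], [0.3, 1.0, 0.14], [0.31, 0.99, 0.14]]
72 [[0.29, 1.01, 0.11], [0.33, 0.6, 0.22], [0.34, 0.6, 0.22], [0.34, 0.61, 0.21], [0.3, 1.0, 0.11]]
78 [[0.29, 1.0, 0.08], [0.33, 0.6, 0.19], [0.34, 0.6, 0.2], [0.34, 0.61, 0.19], [0.3, 0.99, 0.09]]
84 [[0.28, 1.01, 0.06], [0.33, 0.61, 0.17], [0.34, 0.6, 0.17], [0.34, 0.6, 0.17], [0.3, 1.01, 0.06]]
90 [[0.28, 1.04, 0.02], [0.29, 1.02, 0.02], [0.33, 0.61, 0.15], [0.34, 0.6, 0.15], [0.34, 0.61, 0.15]]
96 [[0.28, 1.01, 0.0], [nan, nan, nan], [0.33, 0.61, 0.13], [0.34, 0.6, 0.13], [0.34, 0.6, 0.13]]
```

Rod is at (0.335, 0.603) with its top at z≈0.29, so I lift first and then arc over towards the vial.

Request:
{"op": "play_rows", "data": {"plan": [[0, 0, 40, 0, 0, 0, 60], [0, 0, 80, 0, 0, 0, 50], [0, 0, 120, 0, 0, 0, 50], [0, 0, 150, 0, 0, 0, 50], [20, -35, 150, 0, 0, -0.05, 50], [42, -70, 150, 0, 0, -0.1, 50], [65, -105, 150, 0, 0, -0.15, 50], [87, -140, 150, 0, 0, -0.2, 50], [110, -175, 150, 0, 0, -0.25, 50], [130, -205, 150, 0, 0, -0.3, 50], [155, -240, 150, 0, 0, -0.35, 50], [175, -276, 150, 0, 0, -0.4, 50]]}}

```text
clock: 1.35
tcp_pos: [0.3714, 0.3684, 0.3811]
orientation: [1.071, 2.953, -0.0]
contact_force: [0.8, 0.6, -0.6]
grip_width: 0.0503
```

Request:
{"op": "play_rows", "data": {"plan": [[20, -40, 0, 0, 0, -0.05, 50], [40, -80, -10, 0, 0, -0.1, 50], [55, -120, -30, 0, 0, -0.15, 50], [70, -160, -50, 0, 0, -0.2, 50], [80, -200, -75, 0, 0, -0.25, 50], [90, -240, -100, 0, 0, -0.3, 50], [90, -280, -125, 0, 0, -0.35, 50], [90, -320, -150, 0, 0, -0.4, 50], [85, -355, -180, 0, 0, -0.44, 50], [80, -395, -210, 0, 0, -0.477, 50], [73, -433, -240, 0, 0, -0.477, 50], [73, -433, -240, 0, 0, -0.477, 50]]}}

```text
clock: 2.55
tcp_pos: [0.4392, -0.068, 0.1384]
orientation: [-1.744, -2.608, 0.009]
contact_force: [0.2, 0.1, 0.4]
grip_width: 0.05
```

```bash
python3 - <<'E'
from h import *
from scipy.spatial.transform import Rotation as Ro
o=r.get_obs();print(o['tcp_pos'],o['orientation'],o['joints'].round(2));print(Ro.from_rotvec(o['orientation']).as_matrix().round(3))
f=shot('wrist','w1'); W=cloud(f)
m=(abs(W[...,2]-.052)<.006)&(np.hypot(W[...,0]-.443,W[...,1]+.063)<.03)&(f['color'].min(-1)>120)
v,u=np.nonzero(m)
if len(v): print(len(v),px(f,(u.min()+u.max())/2,(v.min()+v.max())/2,.052))
E
```

```text
[ 0.43915529 -0.06797886  0.13836055] [-1.74430555 -2.60754881  0.00932331] [-0.49  0.26  0.58  2.2  -0.2   0.74  0.62]
[[-0.382  0.924 -0.007]
 [ 0.924  0.382 -0.002]
 [ 0.    -0.007 -1.   ]]
423 [ 0.44317347 -0.06111944  0.052     ]
```

View pics/w1.png

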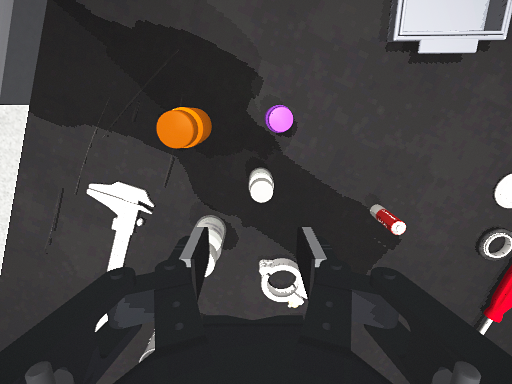

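Request:
{"op": "play_rows", "data": {"plan": [[0, 0, 0, 0, 0, 0, 50], [0, 0, 0, 0, 0, 0, 50]]}}

```text
clock: 2.8
tcp_pos: [0.4445, -0.0617, 0.142]
orientation: [1.733, 2.619, 0.002]
contact_force: [-0.1, -0.0, 0.2]
grip_width: 0.05
```

Request:
{"op": "play_rows", "data": {"plan": [[-1, 0, -30, 0, 0, 0, 50], [-1, 0, -60, 0, 0, 0, 50], [-1, 0, -85, 0, 0, 0, 50], [-1, 0, -105, 0, 0, 0, 50], [-1, 0, -120, 0, 0, 0, 50], [-1, 0, -128, 0, 0, 0, 50], [-1, 0, -128, 0, 0, 0, 50], [-1, 0, -128, 0, 0, 0, 50]]}}

```text
clock: 3.6
tcp_pos: [0.4432, -0.0624, 0.0139]
orientation: [1.734, 2.619, 0.001]
contact_force: [0.3, -0.6, 0.9]
grip_width: 0.0498
```

```bash
python3 - <<'E'
from h import *
f=shot('wrist','w2');shot('side','s2');crop(load('side0') if 0 else load('s2'),'s2c',160,150,320,270,5)
E
```

```text
(no output)
```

View pics/w2.png

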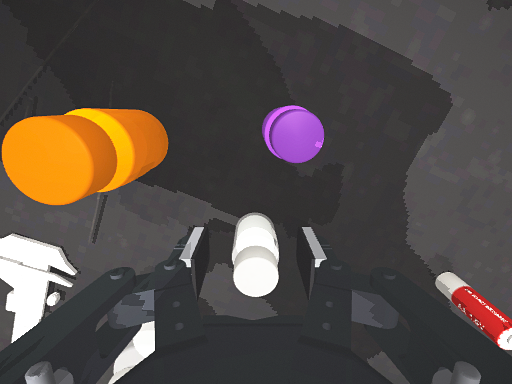

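View pics/s2c.png

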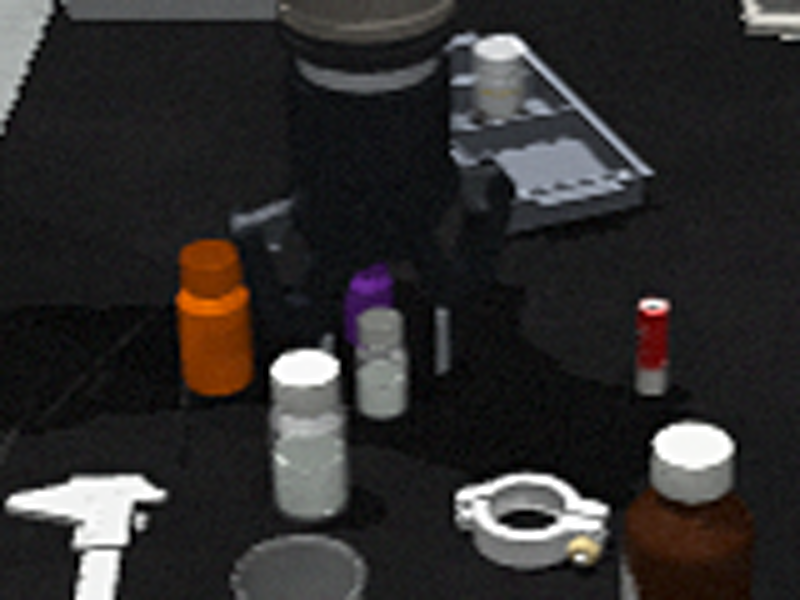

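```bash
python3 - <<'E'
from h import *
f=load('s2');K=f['camera_matrix']
def pr(p):
    c=f['R']@np.array(p)+np.array(f['t']).ravel(); q=K@c/c[2]; return ((q[:2]-[160,150]+.5)*5).round(0)
c=np.array([.4432,-.0624,.017]);d=np.array([.924,.382,0])
print(pr(c+.025*d),pr(c-.025*d),pr(c+.025*d+[.38*.011,-.92*.011,0]),'vial at tcp base/top',pr([.4432,-.0624,0]),pr([.4432,-.0624,.052]))
W=cloud(f);g=f['color'].min(-1)
m=(abs(W[...,2]-.03)<.02)&(np.hypot(W[...,0]-.443,W[...,1]+.063)<.02); print(m.sum(),W[m].mean(0),np.median(W[m],0))
E
```

```text
[426. 370.] [328. 393.] [434. 382.] vial at tcp base/top [378. 410.] [375. 320.]
141 [ 0.44504954 -0.0700224   0.03035247] [ 0.44442689 -0.07021883  0.03000102]
```

The projected TCP matches the vial's base in the side view, and the wrist view shows the vial centred between the pads. Closing.

Request:
{"op": "play_rows", "data": {"plan": [[0, 0, 0, 0, 0, 0, 20], [0, 0, 0, 0, 0, 0, 20], [0, 0, 0, 0, 0, 0, 20], [0, 0, 0, 0, 0, 0, 20], [0, 0, 0, 0, 0, 0, 20], [0, 0, 0, 0, 0, 0, 20], [0, 0, 10, 0, 0, 0, 20], [0, 0, 30, 0, 0, 0, 20], [0, 0, 60, 0, 0, 0, 20], [0, 0, 100, 0, 0, 0, 20], [0, 0, 120, 0, 0, 0, 20], [0, 0, 120, 0, 0, 0, 20]], "grip_force": 30}}

```text
clock: 4.9
tcp_pos: [0.4443, -0.0629, 0.1362]
orientation: [1.734, 2.615, 0.007]
contact_force: [-0.9, 0.4, -0.7]
grip_width: 0.0236
```

```bash
python3 - <<'E'
from h import *
print(r.get_obs()['tcp_pos'],r.get_obs()['contact_force'])
f=shot('wrist','w3');shot('side','s3');crop(load('s3'),'s3c',160,110,320,230,5)
E
```

```text
[ 0.44432655 -0.06294782  0.13623343] [-0.85199448  0.35315664 -0.74067114]
```

View pics/s3c.png

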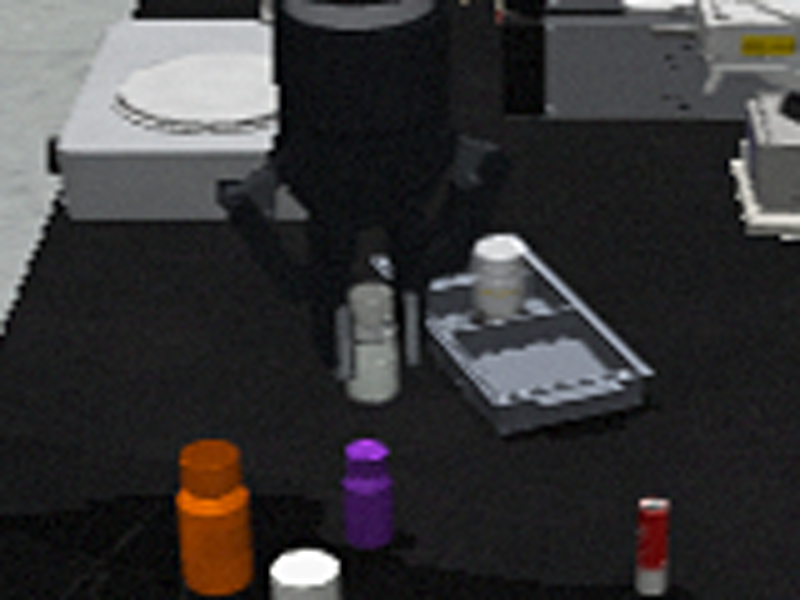

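Request:
{"op": "play_rows", "data": {"plan": [[3, 20, 0, 0, 0, 0, 20], [6, 50, 0, 0, 0, 0, 20], [10, 85, 0, 0, 0, 0, 20], [14, 120, 0, 0, 0, 0, 20], [18, 155, 0, 0, 0, 0, 20], [22, 190, 0, 0, 0, 0, 20], [26, 225, 0, 0, 0, 0, 20], [30, 260, 0, 0, 0, 0, 20], [33, 295, 0, 0, 0, 0, 20], [35, 320, 0, 0, 0, 0, 20], [35, 334, 0, 0, 0, 0, 20], [35, 334, 0, 0, 0, 0, 20]]}}

```text
clock: 6.2
tcp_pos: [0.4765, 0.2724, 0.132]
orientation: [-1.732, -2.62, 0.003]
contact_force: [-0.1, 0.1, 0.0]
grip_width: 0.0236
```

```bash
python3 - <<'E'
from h import *
print(r.get_obs()['tcp_pos'],r.get_obs()['orientation'])
f=shot('wrist','w4')
def pr(p):
    c=f['R']@np.array(p)+np.array(f['t']).ravel(); q=f['camera_matrix']@c/c[2]; return q[:2].round(0)
print(pr([.478,.272,.004]),[pr([a,b,.024]) for a,b in((.509,.315),(.42,.28),(.587,.135),(.497,.097))])
W=cloud(f)
g=f['color'].min(-1)
E
```

```text
[0.47652808 0.2724054  0.13203747] [-1.73172839 -2.62031493  0.00285756]
[254. 185.] [array([303., 162.]), array([201., 159.]), array([295., 332.]), array([209., 332.])]
```

View pics/w4.png

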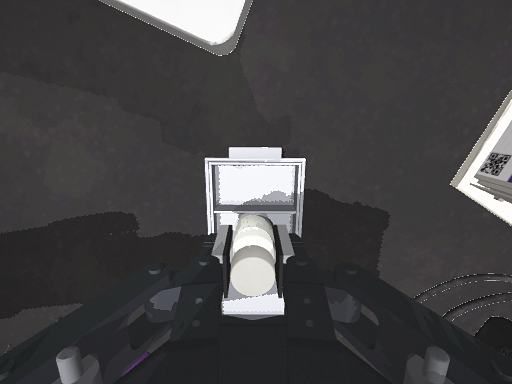

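Request:
{"op": "play_rows", "data": {"plan": [[1, 0, -30, 0, 0, 0, 20], [1, 0, -60, 0, 0, 0, 20], [1, 0, -80, 0, 0, 0, 20], [1, 0, -95, 0, 0, 0, 20], [1, 0, -104, 0, 0, 0, 20], [1, 0, -109, 0, 0, 0, 20], [1, 0, -112, 0, 0, 0, 20], [1, 0, -112, 0, 0, 0, 20], [1, 0, -112, 0, 0, 0, 20]]}}

```text
clock: 7.15
tcp_pos: [0.4789, 0.2714, 0.0219]
orientation: [1.736, 2.618, 0.002]
contact_force: [0.0, 0.4, 0.7]
grip_width: 0.0235
```

```bash
python3 - <<'E'
from h import *
print(r.get_obs()['tcp_pos'],r.get_obs()['contact_force'])
f=shot('wrist','w5')
shot('side','s5');crop(load('s5'),'s5c',200,120,320,210,6)
E
```

```text
[0.47890153 0.2713679  0.02192312] [0.00643352 0.44834751 0.68975287]
```

View pics/w5.png

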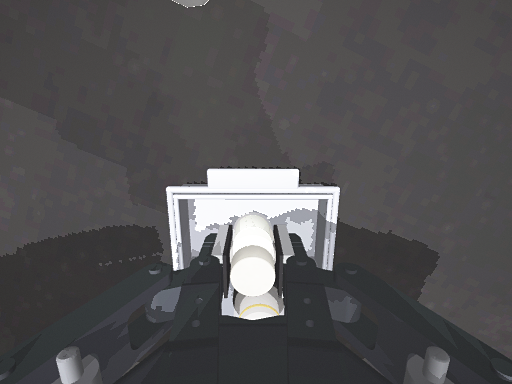

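View pics/s5c.png

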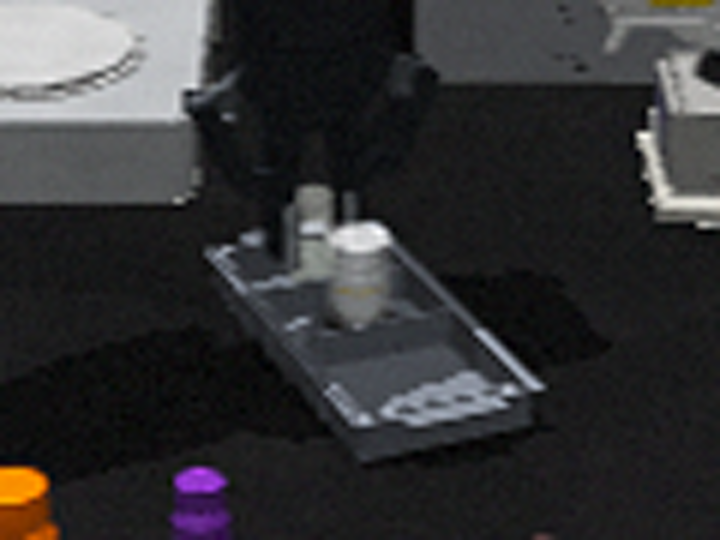

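Request:
{"op": "play_rows", "data": {"plan": [[0, 0, -2, 0, 0, 0, 20], [0, 0, -3, 0, 0, 0, 20], [0, 0, -4, 0, 0, 0, 20], [0, 0, -4, 0, 0, 0, 20]]}}

```text
clock: 7.65
tcp_pos: [0.4785, 0.2712, 0.0179]
orientation: [-1.736, -2.618, -0.0]
contact_force: [-2.8, -0.8, 8.4]
grip_width: 0.0232
```

Upward force of 8 N at z = 0.0179, so the vial stands on the floor. Releasing and lifting.

Request:
{"op": "play_rows", "data": {"plan": [[0, 0, 0, 0, 0, 0, 28], [0, 0, 0, 0, 0, 0, 34], [0, 0, 0, 0, 0, 0, 40], [0, 0, 0, 0, 0, 0, 40], [0, 0, 0, 0, 0, 0, 40], [0, 0, 15, 0, 0, 0, 40], [0, 0, 35, 0, 0, 0, 40], [0, 0, 65, 0, 0, 0, 40], [0, 0, 105, 0, 0, 0, 40], [0, 0, 145, 0, 0, 0, 40], [0, 0, 185, 0, 0, 0, 60], [0, 0, 185, 0, 0, 0, 80]]}}

```text
clock: 8.85
tcp_pos: [0.4817, 0.2724, 0.2087]
orientation: [1.736, 2.615, 0.016]
contact_force: [1.1, -0.8, 0.2]
grip_width: 0.0678
```

```bash
python3 - <<'E'
from h import *
print(r.get_obs()['tcp_pos'],r.get_obs()['contact_force'])
f=shot('wrist','w6')
shot('side','s6');crop(load('s6'),'s6c',200,120,320,210,6)
W=cloud(f);m=(abs(W[...,2]-.056)<.008)&(np.hypot(W[...,0]-.479,W[...,1]-.271)<.03)&(f['color'].min(-1)>120)
print(m.sum(),W[m].mean(0),np.median(W[m],0))
E
```

```text
[0.48165208 0.2723521  0.2086714 ] [ 1.12197888 -0.80814972  0.16045325]
271 [0.47762038 0.27189295 0.05447989] [0.47755284 0.2719592  0.05471043]
```

View pics/w6.png

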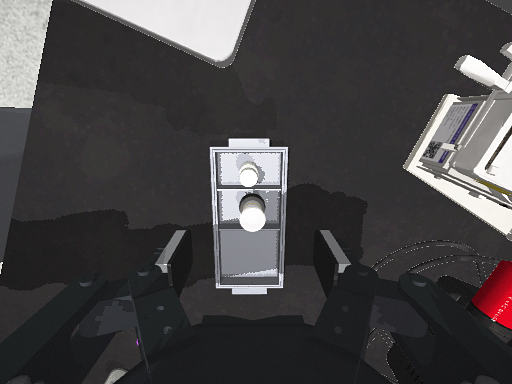

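View pics/s6c.png

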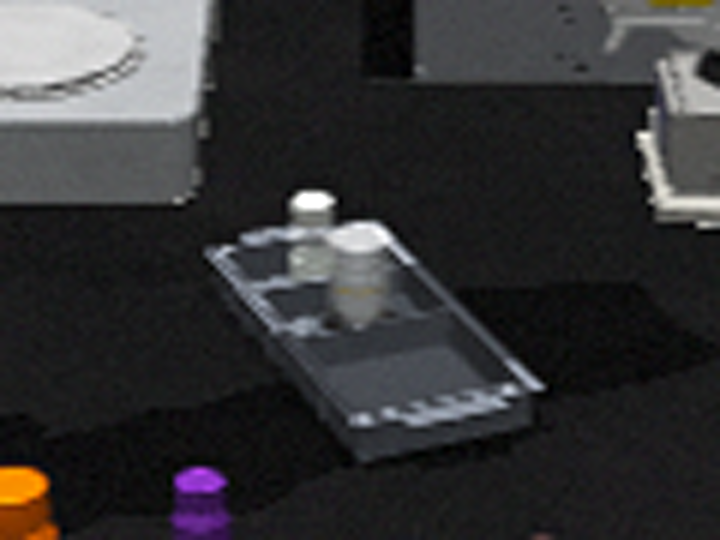

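```bash
python3 - <<'E'
from h import *
f=load('w6'); crop(f,'w6c',200,130,300,305,3.4)
for n,u,v in(('TL',211,148),('TR',288,148),('BR',283,288),('BL',217,288),('div2L',217,230),('div2R',284,230)): print(n,px(f,u,v,.024).round(4))
W=cloud(f);m=(W[...,2]<.009)&(W[...,2]>-.004)&(np.arange(512)[None]>218)&(np.arange(512)[None]<282)&(np.arange(384)[:,None]>231)&(np.arange(384)[:,None]<284)&(f['color'].min(-1)>70)
print(m.sum()); R=cv2.minAreaRect((W[m][:,:2]*1000).astype(np.float32)); print(R)
print(f['t'],r.get_obs()['tcp_pos'])
E
```

```text
TL [0.425  0.2813 0.024 ]
TR [0.5106 0.3173 0.024 ]
BR [0.5868 0.1366 0.024 ]
BL [0.5011 0.1011 0.024 ]
div2L [0.4697 0.1838 0.024 ]
div2R [0.5511 0.2177 0.024 ]
2696
((527.134765625, 155.22933959960938), (82.33037567138672, 73.11332702636719), 22.848777770996094)
[-0.55100383  0.03406193  0.36882678] [0.47888941 0.27138171 0.20399415]
```

View pics/w6c.png

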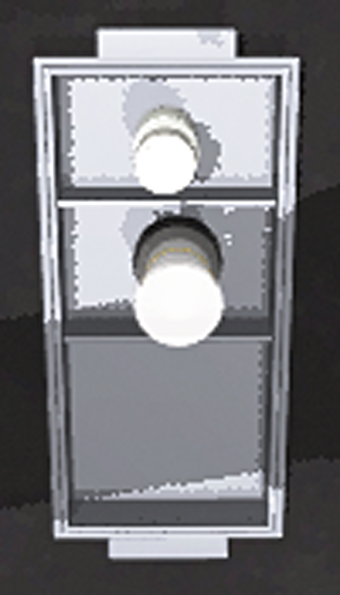

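Vial stands at (0.478, 0.272), centred in the narrow compartment. Next, the bottle.

Request:
{"op": "play_rows", "data": {"plan": [[5, -25, 0, 0, 0, 0, 82], [14, -70, 0, 0, 0, 0, 82], [23, -115, 0, 0, 0, 0, 82], [32, -160, 0, 0, 0, 0, 82], [40, -205, 0, 0, 0, 0, 82], [49, -250, 0, 0, 0, 0, 82], [58, -295, 0, 0, 0, 0, 82], [67, -340, 0, 0, 0, 0, 82], [75, -385, 0, 0, 0, 0, 82], [84, -430, 0, 0, 0, 0, 82], [92, -475, 0, 0, 0, 0, 82], [97, -505, 0, 0, 0, 0, 82]]}}

```text
clock: 10.15
tcp_pos: [0.5741, -0.2375, 0.2011]
orientation: [-1.739, -2.614, 0.003]
contact_force: [-0.3, -0.2, 0.4]
grip_width: 0.0818
```

Request:
{"op": "play_rows", "data": {"plan": [[0, -6, 0, 0, 0, 0, 82], [0, -6, 0, 0, 0, 0, 82], [0, -6, 0, 0, 0, 0, 82]]}}

```text
clock: 10.45
tcp_pos: [0.5751, -0.2381, 0.2013]
orientation: [-1.733, -2.618, -0.0]
contact_force: [0.0, 1.7, 0.9]
grip_width: 0.0819
```

```bash
python3 - <<'E'
from h import *
o=r.get_obs();print(o['tcp_pos'],o['orientation'],o['joints'].round(2),o['grip_width'])
f=shot('wrist','w7')
W=cloud(f);m=(abs(W[...,2]-.106)<.008)&(np.hypot(W[...,0]-.576,W[...,1]+.24)<.03)&(f['color'].min(-1)>120)
v,u=np.nonzero(m);print(m.sum(),px(f,(u.min()+u.max())/2,(v.min()+v.max())/2,.106),W[m].mean(0))
E
```

```text
[ 0.57510081 -0.23806577  0.20133106] [-1.73280931e+00 -2.61764385e+00 -4.79541357e-04] [-0.17  0.48  0.64  1.75 -0.33  1.02  0.99] 0.0818961836452498
879 [ 0.57684401 -0.23793097  0.106     ] [ 0.57698994 -0.23821726  0.10439106]
```

View pics/w7.png

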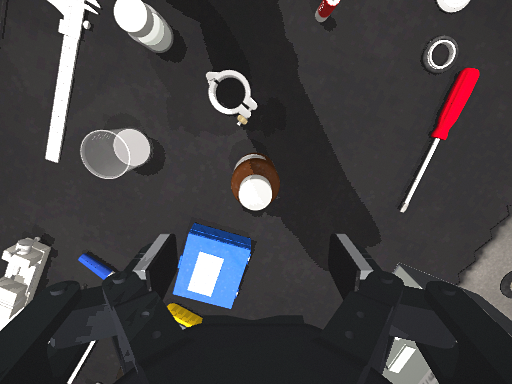

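Request:
{"op": "play_rows", "data": {"plan": [[1, 0, -30, 0, 0, 0, 82], [1, 0, -65, 0, 0, 0, 82], [1, 0, -95, 0, 0, 0, 82], [1, 0, -120, 0, 0, 0, 82], [1, 0, -140, 0, 0, 0, 82], [1, 0, -152, 0, 0, 0, 82], [1, 0, -160, 0, 0, 0, 82], [1, 0, -160, 0, 0, 0, 82], [1, 0, -160, 0, 0, 0, 82]]}}

```text
clock: 11.4
tcp_pos: [0.5771, -0.2399, 0.0431]
orientation: [1.735, 2.618, 0.001]
contact_force: [-0.3, 0.0, 0.4]
grip_width: 0.0822
```

```bash
python3 - <<'E'
from h import *
f=shot('wrist','w8');shot('side','s8');crop(load('s8'),'s8c',220,170,380,290,5)
E
```

```text
(no output)
```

View pics/w8.png

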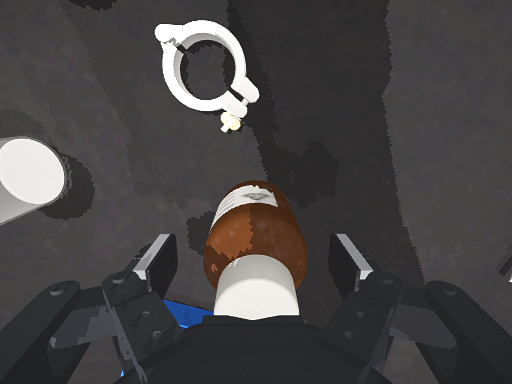

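View pics/s8c.png

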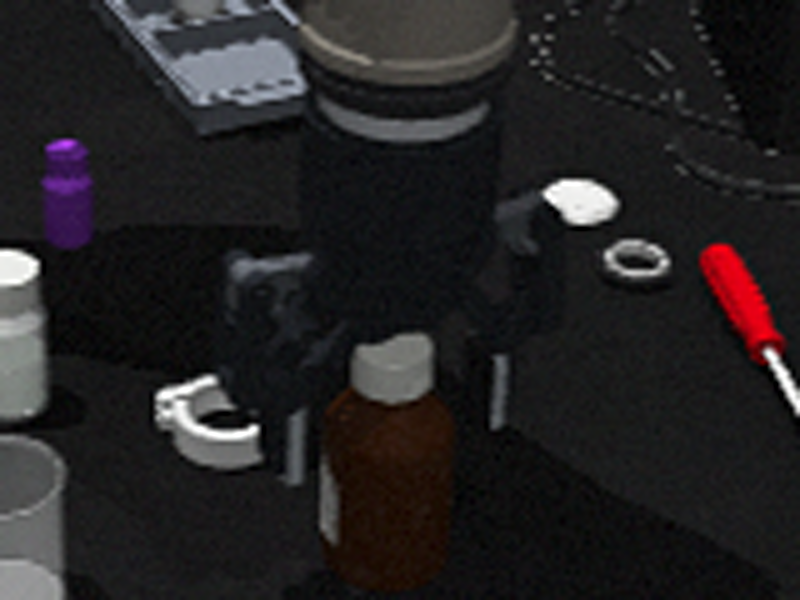

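Request:
{"op": "play_rows", "data": {"plan": [[0, 0, -3, 0, 0, 0, 82], [0, 0, -4, 0, 0, 0, 70], [0, 0, -4, 0, 0, 0, 48], [0, 0, -4, 0, 0, 0, 48], [0, 0, -4, 0, 0, 0, 48], [0, 0, -4, 0, 0, 0, 48], [0, 0, -4, 0, 0, 0, 48], [0, 0, -4, 0, 0, 0, 48]], "grip_force": 50}}

```text
clock: 12.3
tcp_pos: [0.5769, -0.2402, 0.0387]
orientation: [1.735, 2.618, 0.0]
contact_force: [0.4, 0.3, 4.0]
grip_width: 0.0506
```

Request:
{"op": "play_rows", "data": {"plan": [[0, 0, 3, 0, 0, 0, 48], [0, 0, 10, 0, 0, 0, 48], [0, 0, 25, 0, 0, 0, 48], [0, 0, 50, 0, 0, 0, 48], [0, 0, 80, 0, 0, 0, 48], [0, 0, 100, 0, 0, 0, 48], [0, 0, 100, 0, 0, 0, 48], [0, 0, 100, 0, 0, 0, 48]]}}

```text
clock: 13.1
tcp_pos: [0.5765, -0.2397, 0.1387]
orientation: [1.735, 2.618, 0.001]
contact_force: [1.0, 1.0, -1.9]
grip_width: 0.0501
```

```bash
python3 - <<'E'
from h import *
o=r.get_obs();print(o['tcp_pos'],o['contact_force'],o['grip_width'])
f=shot('wrist','w9');shot('side','s9');crop(load('s9'),'s9c',220,130,380,250,5)
E
```

```text
[ 0.57645083 -0.2396578   0.13866544] [ 0.99658153  1.00245562 -1.89343087] 0.05012670008915562
```

View pics/s9c.png

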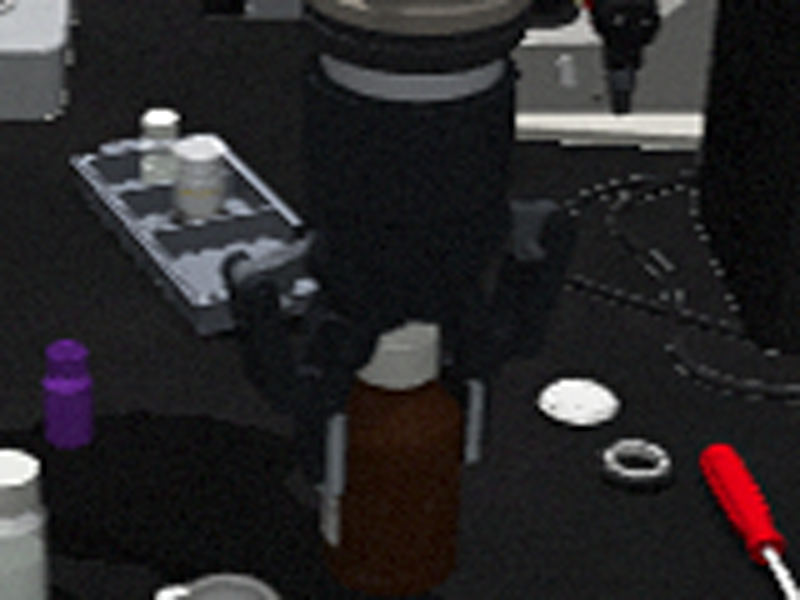

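View pics/w9.png

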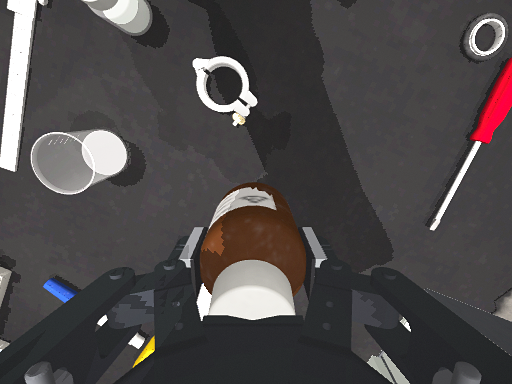

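Request:
{"op": "play_rows", "data": {"plan": [[-2, 15, 0, 0, 0, 0, 48], [-6, 45, 0, 0, 0, 0, 48], [-11, 85, 0, 0, 0, 0, 48], [-16, 125, 0, 0, 0, 0, 48], [-21, 165, 0, 0, 0, 0, 48], [-26, 205, 0, 0, 0, 0, 48], [-31, 245, 0, 0, 0, 0, 48], [-36, 285, 0, 0, 0, 0, 48], [-41, 325, 0, 0, 0, 0, 48], [-45, 360, 0, 0, 0, 0, 48], [-48, 385, 0, 0, 0, 0, 48], [-50, 397, 0, 0, 0, 0, 48]]}}

```text
clock: 14.4
tcp_pos: [0.5247, 0.1609, 0.1374]
orientation: [-1.728, -2.621, 0.001]
contact_force: [0.2, -0.9, -1.8]
grip_width: 0.0503
```

Request:
{"op": "play_rows", "data": {"plan": [[0, 2, 0, 0, 0, 0, 48], [0, 2, 0, 0, 0, 0, 48], [0, 2, 0, 0, 0, 0, 48]]}}

```text
clock: 14.7
tcp_pos: [0.5266, 0.1571, 0.1383]
orientation: [1.739, 2.616, -0.001]
contact_force: [-0.3, -0.5, -1.1]
grip_width: 0.0501
```

```bash
python3 - <<'E'
from h import *
o=r.get_obs();print(o['tcp_pos'],o['contact_force'],o['grip_width'])
f=shot('wrist','w10');shot('side','s10');crop(load('s10'),'s10c',200,90,320,180,6)
def pr(p):
    c=f['R']@np.array(p)+np.array(f['t']).ravel(); q=f['camera_matrix']@c/c[2]; return q[:2].round(0)
print(pr([.526,.160,.004]))
E
```

```text
[0.52662123 0.15712649 0.13827738] [-0.25546539 -0.46577292 -1.05563665] 0.05012815564601303
[254. 179.]
```

View pics/w10.png

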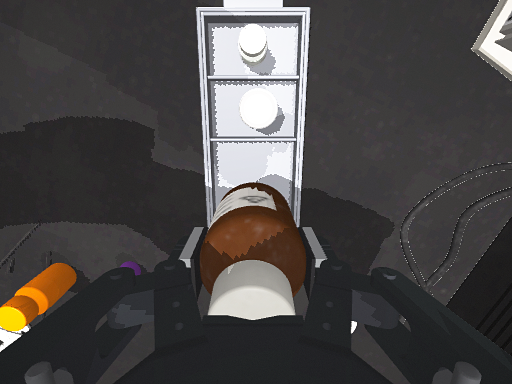

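View pics/s10c.png

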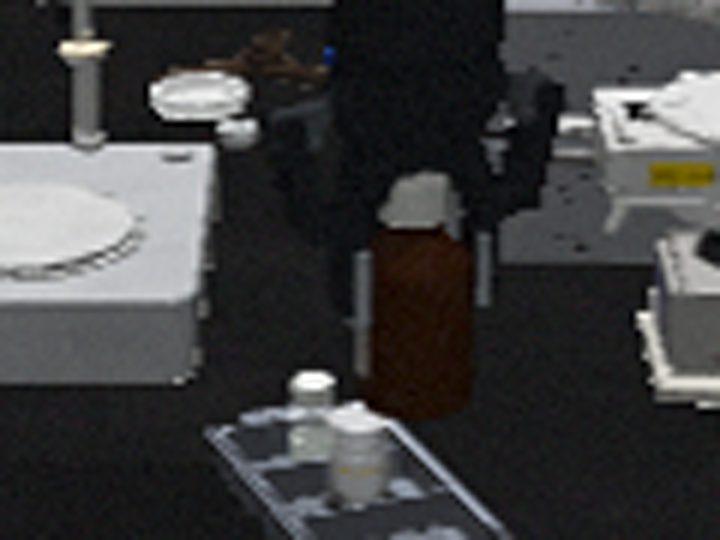

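Request:
{"op": "play_rows", "data": {"plan": [[0, 2, -25, 0, 0, 0, 48], [0, 2, -50, 0, 0, 0, 48], [0, 2, -70, 0, 0, 0, 48], [0, 2, -82, 0, 0, 0, 48], [0, 2, -88, 0, 0, 0, 48], [0, 2, -91, 0, 0, 0, 48], [0, 2, -91, 0, 0, 0, 48], [0, 2, -91, 0, 0, 0, 48]]}}

```text
clock: 15.6
tcp_pos: [0.5271, 0.1612, 0.048]
orientation: [1.736, 2.618, 0.002]
contact_force: [-0.4, 0.5, -1.0]
grip_width: 0.0505
```

```bash
python3 - <<'E'
from h import *
o=r.get_obs();print(o['tcp_pos'],o['contact_force'],o['grip_width'])
f=shot('wrist','w11');shot('side','s11');crop(load('s11'),'s11c',200,110,320,200,6)
E
```

```text
[0.5270778  0.16120395 0.04804746] [-0.41997015  0.53755643 -1.01162899] 0.050461493431100284
```

View pics/w11.png

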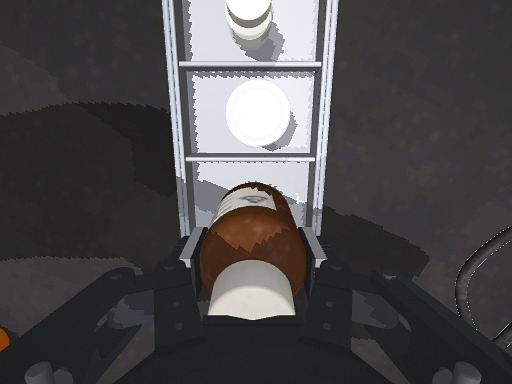

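View pics/s11c.png

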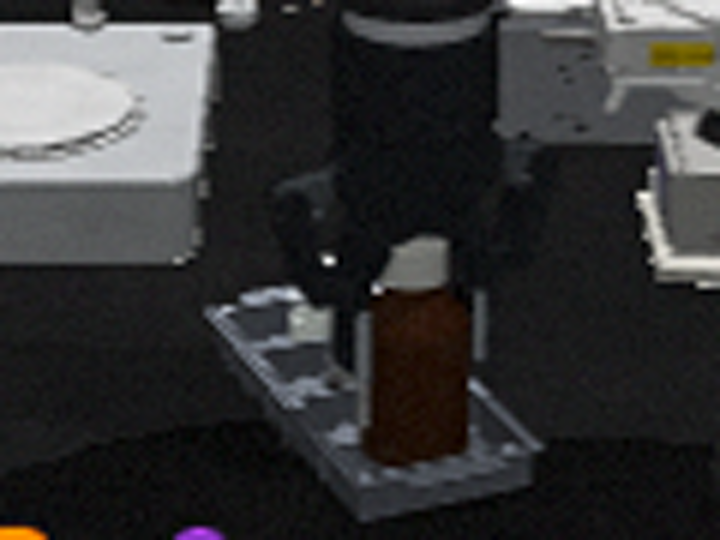

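Request:
{"op": "play_rows", "data": {"plan": [[0, 0, -2, 0, 0, 0, 48], [0, 0, -4, 0, 0, 0, 48], [0, 0, -5, 0, 0, 0, 48], [0, 0, -5, 0, 0, 0, 48]]}}

```text
clock: 16.1
tcp_pos: [0.5265, 0.1612, 0.0426]
orientation: [-1.736, -2.618, -0.0]
contact_force: [-1.2, -1.0, 3.7]
grip_width: 0.0503
```

Contact at the expected height (upward force changed by about 5 N). Releasing.

Request:
{"op": "play_rows", "data": {"plan": [[0, 0, 0, 0, 0, 0, 56], [0, 0, 0, 0, 0, 0, 64], [0, 0, 0, 0, 0, 0, 74], [0, 0, 0, 0, 0, 0, 82], [0, 0, 0, 0, 0, 0, 82], [0, 0, 0, 0, 0, 0, 82], [0, 0, 15, 0, 0, 0, 82], [0, 0, 40, 0, 0, 0, 82], [0, 0, 75, 0, 0, 0, 82], [0, 0, 115, 0, 0, 0, 82], [0, 0, 150, 0, 0, 0, 82], [0, 0, 150, 0, 0, 0, 82]]}}

```text
clock: 17.3
tcp_pos: [0.5296, 0.1615, 0.198]
orientation: [1.735, 2.614, 0.013]
contact_force: [0.4, 0.6, 0.2]
grip_width: 0.0819
```

```bash
python3 - <<'E'
from h import *
o=r.get_obs();print(o['tcp_pos'],o['contact_force'],o['grip_width'])
f=shot('wrist','w12');s=shot('side','s12');shot('top','t12');crop(s,'s12c',200,110,320,200,6);crop(load('t12'),'t12c',125,145,225,220,8)
for F,n in((f,'wrist'),(s,'side'),(load('t12'),'top')):
    W=cloud(F)
    for nm,c,z in(('vial',(.478,.272),.056),('bottle',(.526,.16),.110)):
        m=(abs(W[...,2]-z)<.007)&(np.hypot(W[...,0]-c[0],W[...,1]-c[1])<.03)&(F['color'].min(-1)>110)
        if m.sum(): v,u=np.nonzero(m); print(n,nm,m.sum(),px(F,(u.min()+u.max())/2,(v.min()+v.max())/2,z).round(4),np.median(W[m][:,2]))
E
```

```text
[0.52960164 0.1614883  0.19795197] [0.39445576 0.62857626 0.21757703] 0.08194213722369277
wrist vial 399 [0.4783 0.2703 0.056 ] 0.05481665043210174
wrist bottle 928 [0.5256 0.1626 0.11  ] 0.10858285137947386
side vial 27 [0.4776 0.2652 0.056 ] 0.05615905235682761
side bottle 62 [0.5263 0.152  0.11  ] 0.11022026901244183
top bottle 68 [0.5235 0.1583 0.11  ] 0.10872763111602224
```

View pics/w12.png

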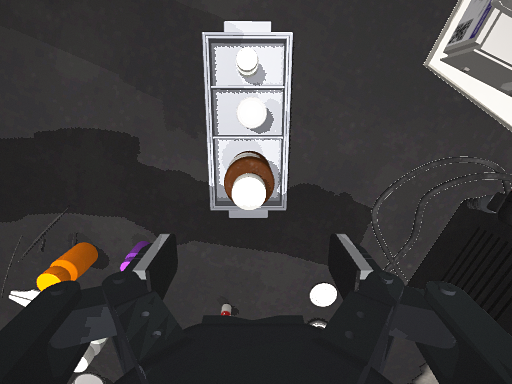

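View pics/s12c.png

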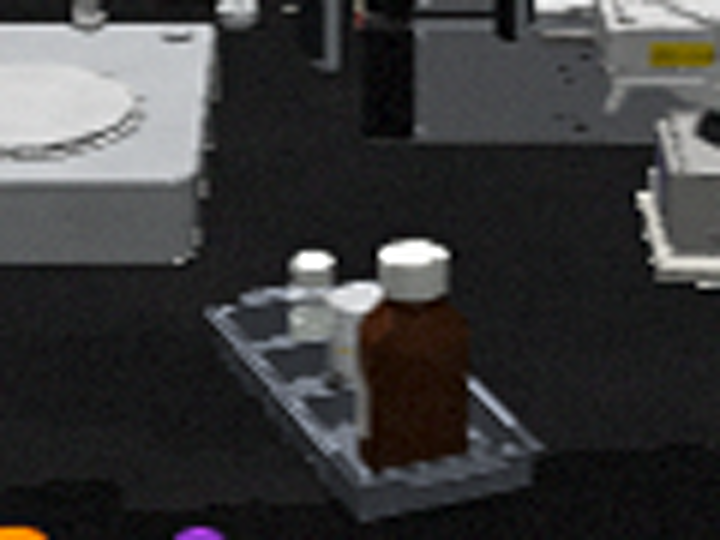

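Both stand upright at the right heights: vial cap at about 0.055 m, bottle cap at about 0.109 m. I'll settle the arm and hand in.

Request:
{"op": "play_rows", "data": {"plan": [[0, 0, 10, 0, 0, 0, 82], [0, 0, 10, 0, 0, 0, 82], [0, 0, 10, 0, 0, 0, 82], [0, 0, 10, 0, 0, 0, 82]]}}

```text
clock: 17.85
tcp_pos: [0.5262, 0.161, 0.2019]
orientation: [-1.736, -2.618, 0.001]
contact_force: [0.6, 0.4, -0.5]
grip_width: 0.0824
```

```bash
python3 - <<'E'
from h import *
f=shot('wrist','w13');W=cloud(f)
for nm,c,z in(('vial',(.478,.272),.056),('bottle',(.526,.16),.110)):
    m=(abs(W[...,2]-z)<.007)&(np.hypot(W[...,0]-c[0],W[...,1]-c[1])<.03)&(f['color'].min(-1)>110)
    print(nm,W[m].mean(0).round(4))
print(r.hand_in())
E
```

```text
vial [0.4781 0.2706 0.0547]
bottle [0.5258 0.1619 0.1084]
the job is handed in; nothing more can be done
None
```

I put the small clear vial in the tote's narrow compartment and the brown bottle in its wide one, then handed the job in at about 18 s of the 62 s allowed. The hand-in gives no verdict.

- **Last wrist view:** the vial's cap is at (0.478, 0.271) and the bottle's at (0.526, 0.162). Both are within about 3 mm of the compartment centres I measured. The cap heights, 55 mm and 108 mm, match standing on the tote floor, and both looked upright in the pictures.
- **Contact:** the gripper was open and well clear when I handed in. The outside force I read after each move stayed under 10 N.
- **Disagreements:** the side camera put the caps 5–8 mm lower in y than I expected, because it sees mostly their near side and the view was partly blocked. The last top view gave no reading for the vial, and put the bottle about 4 mm from the wrist view's reading. The bottle gripped at 50 mm opening instead of 54 mm, but it held without visible slipping.

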